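# Build up a pellet die in its loading cradle

## Task

Slide the die base along the green cradle, in under the yellow bar, until its leading end is fully home against the stop; then build the pellet die up on its spigot in this order: the blue collar, the steel sleeve on top of that, and last the red-headed plunger, shaft down, into the sleeve's bore until it rests on the spigot. Leave everything released and upright, and do not disturb the orange spare collar, the jar, the crucible or the mortar.

Things in the scene. Friction and masses are not known exactly. Their poses are not given: they have to be found in the camera images.
- cradle: Fixed cradle: green bed 170 (x) x 120 x 8 mm; origin: centre of its underside; slide in along +x, near end open. Yellow bar along y at x 42-58 mm, 100 long, underside 15 mm above the bed, top 43 mm above the table, on dark posts (inner faces y +-36 mm). Dark stop 60 wide, 16 high above the bed, face at x 70 mm. Base home: end on the stop, spigot over the cradle's origin.
- die_base: Loose die base: flat aluminium plate 140 (x) x 60 (y) x 8 mm, with an upright round steel spigot at its centre, 24 mm diameter, 34 mm high above the plate (top 42 mm above the underside, tip chamfered 3 mm). Origin: centre of the underside; x along the plate, z up. Ends alike, either may go in first. About 0.4 kg. Starts flat on the table.
- blue_collar: Loose bright blue plastic collar (ring), outer diameter 54 mm, bore 30 mm, height 14 mm, flat on the table. Origin at the centre of its underside, z along the bore. Goes first over the spigot, down onto the plate.
- orange_collar: Loose orange plastic collar, a spare of the same size as the blue one (54 mm outside, bore 30, height 14 mm). Origin at the centre of its underside. Not to be used: stays where it is.
- sleeve: Loose steel sleeve (thick tube) standing on end: outer diameter 54 mm, bore 30 mm through, height 44 mm, about 0.5 kg. Origin: centre of its lower end, z along the bore; ends alike. Goes over the spigot onto the blue collar; its top is then 24 mm above the spigot's top.
- plunger: Loose plunger standing upright on its shaft: steel shaft 24 mm diameter, 44 mm long, red head 38 mm diameter, 18 mm high on top; 62 mm overall, about 0.3 kg. Origin: centre of the shaft's lower end, z up. In place its lower end rests on the spigot's top and the underside of the head is 20 mm above the sleeve.
- jar: Bystander: upright amber glass jar with black cap, 46 mm diameter, 68 mm high. Origin at the centre of its underside. Leave alone.
- crucible: Bystander: small white ceramic cup, 50 mm across its rim, 40 mm high. Origin at the centre of its underside. Leave alone.
- mortar: Bystander: grey mortar bowl 92 mm across its rim, 40 mm high, with a pestle resting in it that sticks out to its +x, as far as 59 mm from the centre and 57 mm high. Origin at the centre of its underside. Leave alone.
There are look-alikes about, which are no part of the job. What is shaped like the die_base but pink or purple is not meant. There is more than one size of the blue_collar; the one meant has the size given above.

How it is judged:
On the way, in this order (a step that is already met when the one before it is completed fails the run):
1. the die base is under the bar, home against the stop (x of die_base in the frame of cradle between -0.006 and 0.005 m and y of die_base in the frame of cradle between -0.009 and 0.009 m and z of die_base in the frame of cradle between 0.005 and 0.011 m and angle between the x axis of die_base and the x axis of cradle, either way round below 0.15 rad), for 0.2 s.
2. the blue collar lies over the spigot on the plate (all of step 1 and horizontal distance between blue_collar and die_base below 0.008 m and z of blue_collar in the frame of die_base between 0.005 and 0.011 m and angle between blue_collar's own z axis and vertical below 0.1 rad), for 0.2 s.
3. the sleeve stands over the spigot on the blue collar (all of step 2 and horizontal distance between sleeve and die_base below 0.008 m and z of sleeve in the frame of die_base between 0.019 and 0.025 m and angle between sleeve's own z axis and vertical below 0.1 rad), for 0.2 s.
4. the plunger stands in the sleeve's bore on the spigot (all of step 3 and horizontal distance between plunger and die_base below 0.01 m and z of plunger in the frame of die_base between 0.039 and 0.045 m and angle between plunger's own z axis and vertical below 0.1 rad), for 0.2 s.
At the end, for the whole second after the job is handed in: Base flat under the bar, end within 6 mm of the stop, 9 mm of centre, 0.15 rad of square; on its spigot blue collar, then sleeve (within 8 mm of its axis), plunger on the spigot's top in the bore (within 10 mm); heights within 3 mm, upright within 0.1 rad, at rest, all released (all of step 4 and linear speed of each of die_base, blue_collar, sleeve, plunger below 0.02 m/s); the robot touches nothing.
It fails at once if the orange spare collar is shifted by more than 20 mm or tipped (distance of orange_collar from where it was at the start of the episode above 0.02 m or angle between orange_collar's own z axis and vertical above 0.35 rad).
It fails at once if the jar is shifted by more than 20 mm or tipped (distance of jar from where it was at the start of the episode above 0.02 m or angle between jar's own z axis and vertical above 0.35 rad).
It fails at once if the crucible is shifted by more than 20 mm or tipped (distance of crucible from where it was at the start of the episode above 0.02 m or angle between crucible's own z axis and vertical above 0.35 rad).
It fails at once if the mortar is shifted by more than 20 mm or tipped (distance of mortar from where it was at the start of the episode above 0.02 m or angle between mortar's own z axis and vertical above 0.35 rad).
It also fails if it takes over 128 s, if anything falls off the work surface, if the arm or the gripper's body presses on something with over 40 N, if the wrist force passes 120 N, or if a joint passes its speed limit or range.

## Robot

A 7-joint arm with a two-finger parallel gripper is mounted at the origin on the work surface. World frame = base frame: x ahead of the robot, y to its left, z up, the work surface at z = 0. Lengths are in m, angles in rad, forces in N, time in s.
With the tool pointing down it reaches from about 0.35 to 0.9 m from the base axis. Payload 19.9 kg.
Tool frame: the origin (TCP) lies on the centre line of the jaws, within the pads' length; the fingertips stand 14 mm ahead of it and the grasp point (between the pads) lies 5 mm behind it; z points along the fingers, y is the line along which they close (so a half turn about z gives the same grasp; the last joint's range is limited). The gripper opens to 94 mm and grips with 3 to 60 N. Pads are 16 mm wide; open, the fingers measure 119 mm over their backs; the gripper's body (75 mm by 177 mm) begins 78 mm behind the grasp point.
Start: joints at [1.244, 0.417, -0.01, 1.614, 0.005, 1.111, -0.053], TCP at [0.176, -0.6, 0.219] pointing down, gripper open.
Joint ranges: [-2.81, 2.81], [-0.39, 2.02], [-1.27, 1.25], [0.06, 2.57], [-1.19, 4.33], [0.19, 2], [-2.82, 2.82]. Speed limits (rad/s): [1.89, 1.89, 2.39, 2.39, 3.01, 3.01, 3.01].

## Interface

Orientations are given as a unit quaternion [x, y, z, w].
In Python, from cell import robot gives the robot as it stands.
- The arm moves only by the tool step_arm, never from a script. Its argument "deltas" is a list of rows, each a list of 3 entries, a list of its own where there are three numbers: the shift along the tool's x, y, z in m, then the turn, a rotation vector about the tool's x, y, z in degrees, then the opening, from 0 (shut) to 1 (fully open). In form: [[[x, y, z], [wx, wy, wz], hand], ...]. A call has 1 to 8 rows; each row shifts and turns the commanded pose from where the row before left it, along the tool's axes as they then stand; what a row does not reach is not made up. A row lasts 1/10 s, in which the tool goes at most 50 mm and 8.59 degrees, less where a joint would pass 70% of its speed; a pose out of reach is approached as far as the arm can. A call is refused whole if a number of a shift passes 0.05 or a number of a turn 8.59, either way. A call with a gripper value outside its range is refused whole. The fingers move at their own pace and stop on an object; "force" is the grip in N (left out, the last holds). Time passes only in rows, so rows that do not move let the fingers close. It gives the time, the measured TCP pose, the force, the opening and the grip force at its end, in the units of the state.
- robot.get_obs(): the state, without advancing time (a new reading comes with each control period).
- robot.get_image(name): name is "scene" or "side" or "wrist"; returns the picture (384x512x3 uint8, red, green, blue); there is no depth.
- robot.camera_info(name): a dict with "camera_matrix" (3x3 intrinsics, pixels), "extrinsics" (4x4, takes a point from world to camera coordinates). Camera axes: x right, y up, looking along -z (the intrinsics and any distortion apply to the point x, -y, -z); pixel columns grow to the right and rows downward; lengths in m; the calibration is good to about 2 mm. The wrist camera is an equidistant fisheye: a pixel r from the principal point sees the ray r / f radians off the axis. A picture is of the moment at which its call begins: read the wrist's pose just before it. camera_info takes no time and is no camera call; for the wrist camera it gives the pose at the moment of the call.
- robot.sign_off(): hands the job in; it is judged then, once.
The state is a dict: "time_s": time; "joint_pos": joint angles; "qvel": joint speeds; "joint_efforts": joint torques, N m; "ee_pos": TCP position; "eef_rot": TCP orientation; "ft_force": force on the tool from outside, world axes, zero at the start; "wrist_torque": the same for the moment, N m; "gripper_width": finger opening in m; "gripper_force": force on a finger pad.
Only numpy, scipy, OpenCV 4.12 (cv2) and the standard library are available. Lean on these libraries where they do the work, as an engineer would, in place of code of your own. Each camera call takes 0.05 s, during which the arm holds its last target. There are 200 camera calls.

## Working session

There is one attempt and no reset: what is moved stays moved. The work goes in short steps, Python scripts to look and compute and a tool call to move; the robot and the scene stay as the last step left them, time stands still between calls to the robot, and variables do not carry over. Pictures are saved under pics/ and viewed, at most 14 in all, crops included, and the job is handed in when it is done.

Besides the shell and the picture viewer there is one more tool, called after ">>>" by a JSON object that holds its "api" and its "payload". step_arm: Moves the arm, as the interface text tells. Its arguments: {"type":"object","properties":{"deltas":{"type":"array"},"force":{"type":"number"}},"required":["deltas"]}

```bash
mkdir -p pics; ls
python3 - <<'E'
from cell import robot
import cv2,numpy as np
o=robot.get_obs();print({k:np.round(v,3).tolist() for k,v in o.items()})
for n in("scene","side","wrist"):
    im=robot.get_image(n);cv2.imwrite(f"pics/{n}0.png",im[:,:,::-1])
    c=robot.camera_info(n);print(n,np.round(c["camera_matrix"],1).tolist(),np.round(c["extrinsics"],3).tolist(),[k for k in c])
E
```

```text
pics
{'time_s': 0.0, 'joint_pos': [1.243, 0.418, -0.01, 1.614, 0.005, 1.111, -0.053], 'qvel': [-0.0, 0.001, -0.0, 0.001, -0.001, 0.0, -0.0], 'joint_efforts': [-0.001, -85.126, 0.638, -42.6, -0.049, 0.018, 0.0], 'ee_pos': [0.176, -0.599, 0.219], 'eef_rot': [0.99, 0.142, -0.0, -0.001], 'ft_force': [0.058, 0.585, -0.256], 'wrist_torque': [0.011, -0.014, -0.006], 'gripper_force': 0.0, 'gripper_width': 0.094}
scene [[481.7, 0.0, 256.0], [0.0, 481.7, 188.2], [0.0, 0.0, 1.0]] [[0.867, 0.498, -0.016, -0.466], [-0.419, 0.746, 0.518, 0.126], [0.27, -0.443, 0.855, -1.529], [0.0, 0.0, 0.0, 1.0]] ['camera_matrix', 'extrinsics']
side [[462.8, 0.0, 250.0], [0.0, 462.8, 191.1], [0.0, 0.0, 1.0]] [[-0.896, -0.444, -0.018, 0.453], [0.323, -0.678, 0.66, -0.165], [-0.305, 0.585, 0.751, -1.372], [0.0, 0.0, 0.0, 1.0]] ['camera_matrix', 'extrinsics']
wrist [[297.3, 0.0, 253.2], [0.0, 297.3, 196.7], [0.0, 0.0, 1.0]] [[0.281, -0.96, -0.001, -0.625], [0.935, 0.274, -0.227, 0.025], [0.218, 0.062, 0.974, -0.389], [0.0, 0.0, 0.0, 1.0]] ['camera_matrix', 'extrinsics']
```

View pics/scene0.png

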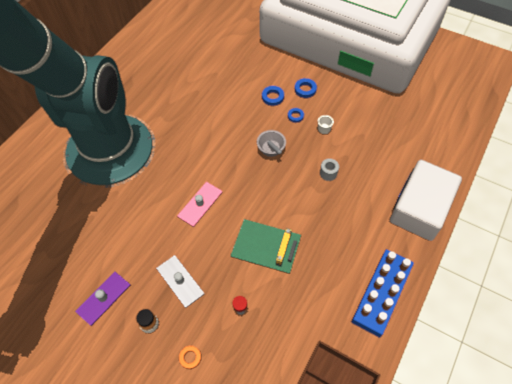

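View pics/side0.png

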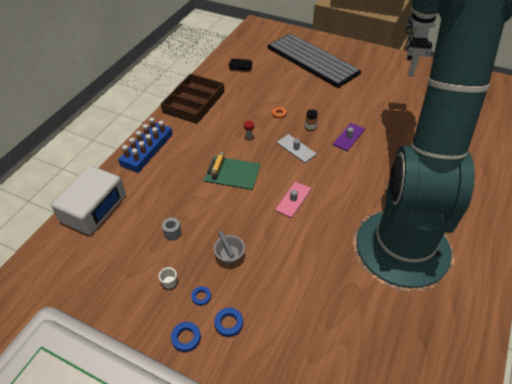

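The scene view shows the cradle at (267,246), the aluminium base at (180,280), the plunger at (240,304) and the sleeve at (330,168). The three blue rings are at (273,95), (305,88) and (296,115). The jar is at (147,320), the orange collar at (190,357), the mortar at (271,145) and the crucible at (325,124).

```bash
cat > h.py <<'E'
import numpy as np,cv2
from scipy.spatial.transform import Rotation as R
def ray(ci,px,fish=False):
    K=np.array(ci["camera_matrix"]);E=np.array(ci["extrinsics"]);px=np.atleast_2d(px).astype(float)
    p=(px-K[:2,2])/[K[0,0],K[1,1]]
    if fish:
        r=np.linalg.norm(p,axis=1,keepdims=True);s=np.sinc(r/np.pi);d=np.c_[p*s,np.cos(r)]
    else: d=np.c_[p,np.ones(len(p))]
    d=d*[1,-1,-1]
    return -E[:3,:3].T@E[:3,3], d@E[:3,:3]
def cast(ci,px,z,fish=False):
    o,d=ray(ci,px,fish); return (o+d*((z-o[2])/d[:,2:]))[:,:2]
def blobs(im,lo,hi,amin=30):
    m=cv2.inRange(cv2.cvtColor(im,cv2.COLOR_RGB2HSV),np.array(lo),np.array(hi))
    cs,_=cv2.findContours(m,cv2.RETR_EXTERNAL,cv2.CHAIN_APPROX_NONE)
    return [c[:,0,:] for c in cs if cv2.contourArea(c)>=amin]
def circ(P):
    s=np.linalg.lstsq(np.c_[2*P,np.ones(len(P))],(P**2).sum(1),rcond=None)[0]
    return s[:2],np.sqrt(s[2]+s[:2]@s[:2])
E
python3 - <<'E'
from cell import robot
from h import *
for n in("scene","side"):
    im=cv2.imread(f"pics/{n}0.png")[:,:,::-1].copy();ci=robot.camera_info(n)
    print(n)
    for nm,lo,hi,z in [("blue",(100,150,60),(125,255,255),.012),("orange",(8,180,180),(18,255,255),.012),("red",(0,180,60),(4,255,255),.06),("green",(55,80,40),(90,255,140),.008),("yellow",(20,150,120),(32,255,255),.043),("white",(0,0,165),(180,40,255),.008),("grey",(0,0,60),(180,40,255),.02)]:
        for b in blobs(im,lo,hi,25 if nm!="grey" else 60):
            c=b.mean(0);P=cast(ci,b,z)
            if not(0.1<P[:,0].mean()<1.2 and abs(P[:,1].mean())<.7):continue
            q=cv2.minAreaRect((P*1000).astype(np.float32))
            cc,r=circ(P);print(nm,c.round(),"circ",cc.round(3),r.round(4),"rect",np.round(q[0]),np.round(q[1]),round(q[2],1))
big=lambda f,x,y,w,h,s:cv2.resize(cv2.imread(f)[y:y+h,x:x+w],None,fx=s,fy=s,interpolation=cv2.INTER_CUBIC)
cv2.imwrite("pics/z0.png",np.vstack([big("pics/scene0.png",60,170,250,200,3)[:600]]))
E
```

```text
scene
blue [385. 289.] circ [ 0.929 -0.015] 0.0715 rect [930. -15.] [229.  78.] 90.0
blue [295. 115.] circ [0.456 0.4  ] 0.0245 rect [456. 399.] [46. 51.] 27.9
blue [272.  95.] circ [0.35  0.438] 0.037 rect [350. 438.] [78. 72.] 81.4
blue [305.  88.] circ [0.431 0.522] 0.037 rect [430. 522.] [69. 77.] 29.0
red [239. 303.] circ [ 0.63  -0.241] 0.0176 rect [ 630. -241.] [33. 36.] 30.5
green [277. 256.] circ [ 0.597 -0.044] 0.0774 rect [600. -51.] [163. 115.] 12.5
yellow [283. 245.] circ [ 0.648 -0.039] 0.0242 rect [647. -39.] [17. 73.] 12.1
white [383. 316.] circ [ 0.954 -0.075] 0.009 rect [955. -75.] [17. 19.] 70.3
white [368. 308.] circ [ 0.913 -0.075] 0.009 rect [913. -75.] [18. 19.] 23.2
white [389. 301.] circ [ 0.954 -0.033] 0.009 rect [955. -33.] [18. 18.] 55.1
white [374. 294.] circ [ 0.913 -0.033] 0.009 rect [914. -32.] [18. 18.] 72.0
white [ 99. 293.] circ [ 0.281 -0.389] 0.0089 rect [ 281. -389.] [19. 16.] 29.5
white [395. 288.] circ [0.955 0.009] 0.0086 rect [954.   9.] [19. 16.] 29.5
white [380. 280.] circ [0.912 0.01 ] 0.0087 rect [912.  10.] [16. 18.] 22.5
white [401. 275
[... 1923 characters left out ...]
 [168. 274.] circ [0.576 0.388] 0.0217 rect [574. 389.] [43. 47.] 32.5
white [296. 148.] circ [ 0.446 -0.259] 0.0483 rect [ 448. -254.] [ 56. 134.] 68.7
white [107. 129.] circ [ 1.044 -0.199] 0.5267 rect [1111. -199.] [ 342. 1548.] 1.1
grey [ 91. 358.] circ [0.599 0.701] 0.1702 rect [608. 633.] [500. 199.] 26.0
grey [168. 277.] circ [0.563 0.4  ] 0.0272 rect [564. 401.] [42. 63.] 32.5
grey [228. 247.] circ [0.459 0.237] 0.0465 rect [456. 236.] [ 87. 103.] 13.6
grey [171. 228.] circ [0.65 0.25] 0.0328 rect [651. 251.] [54. 76.] 25.7
grey [296. 148.] circ [ 0.443 -0.238] 0.0556 rect [ 441. -242.] [ 69. 140.] 68.4
grey [104. 136.] circ [ 1.028 -0.204] 0.5263 rect [1077. -198.] [ 432. 1549.] 0.2
```

View pics/z0.png

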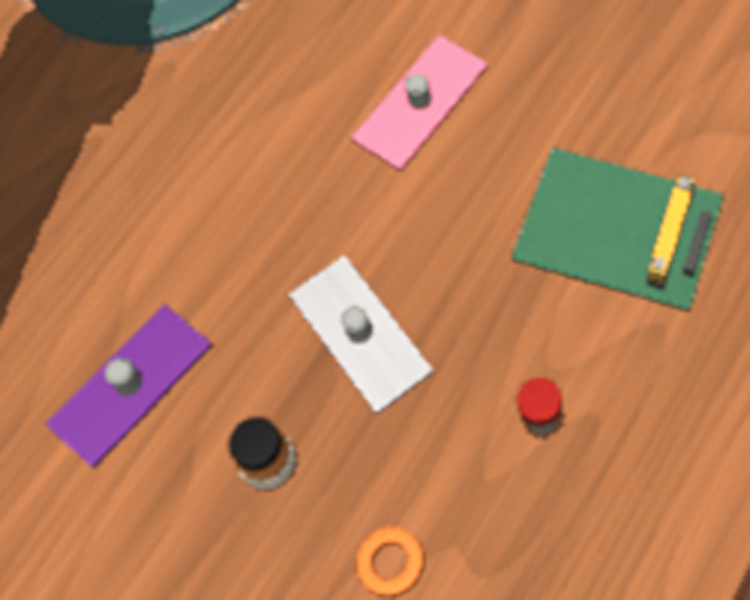

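View pics/wrist0.png

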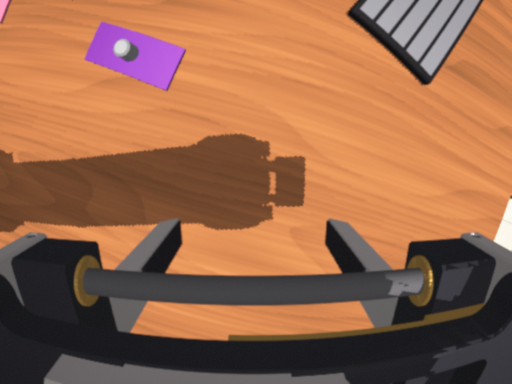

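The zoomed picture shows the white base with its spigot at about (357,322) in the crop. The cradle's bar and stop are on its right-hand side, and the jar is clear of the base. The wrist picture shows only the purple look-alike.

The small ring, about 50 mm measured, is the 54 mm collar. The base is at (0.448,-0.254), yaw -21.5°, and the cradle at (0.600,-0.050), yaw 12.3°. Next I move above the base.

```bash
cat >> h.py <<'E'
def plan(o,xyz,yaw):
    """shift along present tool axes (mm), rotation vector about tool axes (deg) to reach tool-down pose with tool x at yaw deg"""
    A=R.from_quat(o["eef_rot"]);T=R.from_euler("z",yaw,degrees=True)*R.from_euler("x",180,degrees=True)
    print("t",round(float(o["time_s"]),2),"pos",np.round(o["ee_pos"],4),"F",np.round(o["ft_force"],1),"w",round(float(o["gripper_width"]),4))
    print("shift mm",(A.inv().apply(np.array(xyz)-o["ee_pos"])*1000).round(1),"turn",np.degrees((A.inv()*T).as_rotvec()).round(2))
E
python3 - <<'E'
from cell import robot
from h import *
plan(robot.get_obs(),[.448,-.254,.15],-21.5)
E
```

```text
t 0.15 pos [ 0.1761 -0.5994  0.219 ] F [0.1 0.2 0.3] w 0.0942
shift mm [ 358.2 -254.7   69.2] turn [-5.000e-02  2.000e-02  3.788e+01]
```

>>> {"api": "step_arm", "payload": {"deltas": [[[0.036,-0.0255,0.007],[0,0,0],1],[[0.036,-0.0255,0.007],[0,0,0],1],[[0.036,-0.0255,0.007],[0,0,0],1],[[0.036,-0.0255,0.007],[0,0,0],1],[[0.036,-0.0255,0.007],[0,0,0],1],[[0.036,-0.0255,0.007],[0,0,0],1],[[0.036,-0.0255,0.007],[0,0,0],1],[[0.036,-0.0255,0.007],[0,0,0],1]]}}

```text
time_s: 0.95
ee_pos: [0.3957, -0.3212, 0.1632]
eef_rot: [0.99, 0.142, -0.0, 0.0]
ft_force: [-0.3, -0.5, -0.0]
gripper_width: 0.0945
gripper_force: 0.0
```

>>> {"api": "step_arm", "payload": {"deltas": [[[0.035,-0.0255,0.007],[0,0,0],1],[[0.035,-0.0255,0.006],[0,0,0],1],[[0,0,0],[0,0,7.6],1],[[0,0,0],[0,0,7.6],1],[[0,0,0],[0,0,7.6],1],[[0,0,0],[0,0,7.6],1],[[0,0,0],[0,0,7.5],1],[[0,0,0],[0,0,0],1]]}}

```text
time_s: 1.75
ee_pos: [0.4477, -0.2539, 0.1503]
eef_rot: [0.982, -0.188, -0.0, 0.0]
ft_force: [0.6, 0.5, 0.3]
gripper_width: 0.0941
gripper_force: 0.0
```

Run:
```python
from cell import robot
from h import *
ci=robot.camera_info("wrist");im=robot.get_image("wrist");cv2.imwrite("pics/w1.png",im[:,:,::-1])
for z,lo,hi in[(.008,(0,0,165),(180,40,255))]:
    for b in blobs(im,lo,hi,200):
        P=cast(ci,b,z,True);q=cv2.minAreaRect((P*1000).astype(np.float32));print(b.mean(0).round(),np.round(q[0]),np.round(q[1]),round(q[2],1))
plan(robot.get_obs(),[.448,-.254,.024],-21.5)
```

```text
[253. 144.] [ 490. -272.] [59. 43.] 68.3
t 1.8 pos [ 0.4478 -0.2539  0.1503] F [-0.2  0.7 -0.4] w 0.0941
shift mm [  0.3  -0.  126.3] turn [0.01 0.02 0.14]
```

View pics/w1.png

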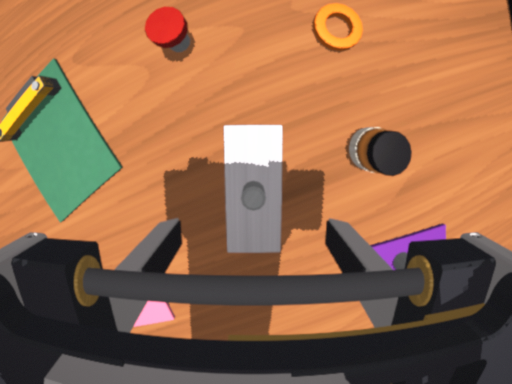

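The wrist view shows the base centred between the fingers, with the spigot at (254,195). The jar, with its cap at (388,152), is clear. I go down and grip the spigot.

>>> {"api": "step_arm", "payload": {"deltas": [[[0,0,0.04],[0,0,0],0.6],[[0,0,0.04],[0,0,0],0.6],[[0,0,0.03],[0,0,0],0.6],[[0,0,0.015],[0,0,0],0.6],[[0,0,0],[0,0,0],0.6]]}}

```text
time_s: 2.3
ee_pos: [0.4466, -0.2534, 0.0235]
eef_rot: [0.983, -0.185, -0.002, -0.001]
ft_force: [0.5, 0.6, 0.2]
gripper_width: 0.0584
gripper_force: 0.0
```

>>> {"api": "step_arm", "payload": {"deltas": [[[0,0,0],[0,0,0],0],[[0,0,0],[0,0,0],0],[[0,0,0],[0,0,0],0],[[0,0,0],[0,0,0],0],[[0,0,0],[0,0,0],0],[[0,0,0],[0,0,0],0],[[0,0,0],[0,0,0],0]], "force": 40}}

```text
time_s: 3.0
ee_pos: [0.4481, -0.2542, 0.026]
eef_rot: [0.982, -0.187, 0.0, 0.0]
ft_force: [-1.8, 1.3, 7.1]
gripper_width: 0.0229
gripper_force: 40.0
```

>>> {"api": "step_arm", "payload": {"deltas": [[[0,0,-0.01],[0,0,0],0],[[0,0,-0.02],[0,0,0],0],[[0,0,-0.03],[0,0,0],0],[[0,0,-0.02],[0,0,0],0],[[0,0,0],[0,0,0],0]]}}

```text
time_s: 3.5
ee_pos: [0.4489, -0.2546, 0.1082]
eef_rot: [0.982, -0.187, 0.002, 0.001]
ft_force: [-0.4, 0.8, -2.9]
gripper_width: 0.0227
gripper_force: 40.0
```

Run:
```python
from cell import robot
from h import *
c=np.radians(12.3);p=np.array([.6,-.05])-.055*np.array([np.cos(c),np.sin(c)]);print(p)
plan(robot.get_obs(),[*p,.105],12.3)
ci=robot.camera_info("wrist");im=robot.get_image("wrist");cv2.imwrite("pics/w2.png",im[:,:,::-1])
```

```text
[ 0.54626249 -0.06171667]
t 3.5 pos [ 0.4489 -0.2546  0.1082] F [-0.4  0.8 -2.9] w 0.0227
shift mm [  19.7 -215.2    3.2] turn [  0.09  -0.22 -33.82]
```

View pics/w2.png

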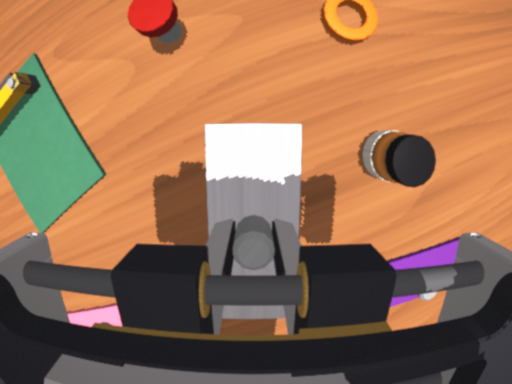

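The base is lifted square and level in the jaws. I carry it to just short of the bar.

>>> {"api": "step_arm", "payload": {"deltas": [[[0.0025,-0.03,0],[0,0,0],0],[[0.0025,-0.031,0],[0,0,0],0],[[0.003,-0.031,0],[0,0,0],0],[[0.003,-0.031,0],[0,0,0],0],[[0.003,-0.031,0],[0,0,0],0],[[0.003,-0.031,0],[0,0,0],0],[[0.003,-0.03,0],[0,0,0],0],[[0,0,0],[0,0,0],0]]}}

```text
time_s: 4.35
ee_pos: [0.5459, -0.057, 0.1041]
eef_rot: [0.983, -0.184, -0.001, -0.001]
ft_force: [-1.6, -0.4, -2.9]
gripper_width: 0.0233
gripper_force: 40.0
```

>>> {"api": "step_arm", "payload": {"deltas": [[[0,0,0],[0,0,-4],0],[[0,0,0],[0,0,-6],0],[[0,0,0],[0,0,-6],0],[[0,0,0],[0,0,-6],0],[[0,0,0],[0,0,-6],0],[[0,0,0],[0,0,-4],0],[[0,0,0],[0,0,-1.8],0],[[0,0,0],[0,0,0],0]]}}

```text
time_s: 5.15
ee_pos: [0.5447, -0.0617, 0.1047]
eef_rot: [0.994, 0.107, -0.001, -0.0]
ft_force: [0.2, 0.4, -1.9]
gripper_width: 0.0231
gripper_force: 40.0
```

Run:
```python
from cell import robot
from h import *
c=np.radians(12.3);p=np.array([.6,-.05])-.055*np.array([np.cos(c),np.sin(c)])
plan(robot.get_obs(),[*p,.036],12.3)
ci=robot.camera_info("wrist");im=robot.get_image("wrist");cv2.imwrite("pics/w3.png",im[:,:,::-1])
for nm,lo,hi,z in[("green",(55,80,40),(90,255,255),.008),("yellow",(20,150,100),(32,255,255),.043)]:
    for b in blobs(im,lo,hi,100):
        P=cast(ci,b,z,True);q=cv2.minAreaRect((P*1000).astype(np.float32));print(nm,b.mean(0).round(),np.round(q[0]),np.round(q[1]),round(q[2],1))
```

```text
t 5.15 pos [ 0.5447 -0.0617  0.1047] F [ 0.2  0.4 -1.9] w 0.0231
shift mm [ 1.6  0.4 68.7] turn [-0.04  0.07 -0.07]
green [253. 151.] [578. -55.] [130. 118.] 12.5
green [252.  61.] [668. -35.] [ 19. 117.] 12.2
yellow [253.  80.] [643. -41.] [18. 72.] 12.1
```

View pics/w3.png

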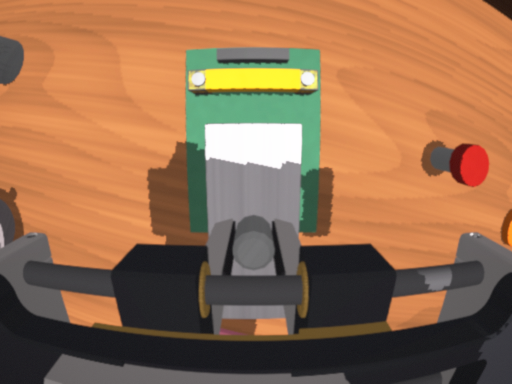

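The bar (253,80), posts, plate and bed all line up in the wrist view. I lower the base to just above the bed.

>>> {"api": "step_arm", "payload": {"deltas": [[[0,0,0.02],[0,0,0],0],[[0,0,0.02],[0,0,0],0],[[0,0,0.015],[0,0,0],0],[[0,0,0.01],[0,0,0],0],[[0,0,0.002],[0,0,0],0],[[0,0,0.001],[0,0,0],0],[[0,0,0.001],[0,0,0],0],[[0,0,0],[0,0,0],0]]}}

```text
time_s: 6.0
ee_pos: [0.5456, -0.0614, 0.0369]
eef_rot: [0.994, 0.107, 0.0, 0.0]
ft_force: [-1.0, 0.3, -3.4]
gripper_width: 0.0232
gripper_force: 40.0
```

>>> {"api": "step_arm", "payload": {"deltas": [[[0,0,0.001],[0,0,0],0],[[0,0,0.0005],[0,0,0],0],[[0,0,0],[0,0,0],0]]}}

```text
time_s: 6.3
ee_pos: [0.5453, -0.0614, 0.035]
eef_rot: [0.994, 0.107, -0.0, -0.0]
ft_force: [0.3, -0.0, -3.7]
gripper_width: 0.0231
gripper_force: 40.0
```

>>> {"api": "step_arm", "payload": {"deltas": [[[0.006,0,0.0005],[0,0,0],0],[[0.007,0,0],[0,0,0],0],[[0.007,0,0],[0,0,0],0],[[0.007,0,0],[0,0,0],0],[[0.007,0,0],[0,0,0],0],[[0.006,0,0],[0,0,0],0],[[0,0,0],[0,0,0],0]]}}

```text
time_s: 7.0
ee_pos: [0.5851, -0.0526, 0.0344]
eef_rot: [0.994, 0.107, 0.0, -0.0]
ft_force: [0.3, -0.9, -2.9]
gripper_width: 0.0229
gripper_force: 40.0
```

>>> {"api": "step_arm", "payload": {"deltas": [[[0.002,0,0],[0,0,0],0],[[0.002,0,0],[0,0,0],0],[[0.002,0,0],[0,0,0],0],[[0,0,0],[0,0,0],0]]}}

```text
time_s: 7.4
ee_pos: [0.5904, -0.0515, 0.0345]
eef_rot: [0.994, 0.107, 0.0, -0.0]
ft_force: [0.1, 0.0, -4.3]
gripper_width: 0.0232
gripper_force: 40.0
```

>>> {"api": "step_arm", "payload": {"deltas": [[[0.002,0,0],[0,0,0],0],[[0.002,0,0],[0,0,0],0],[[0,0,0],[0,0,0],0]]}}

```text
time_s: 7.7
ee_pos: [0.5944, -0.0506, 0.0345]
eef_rot: [0.994, 0.107, 0.0, -0.0]
ft_force: [-0.4, 0.2, -3.9]
gripper_width: 0.0231
gripper_force: 40.0
```

>>> {"api": "step_arm", "payload": {"deltas": [[[0.002,0,0],[0,0,0],0],[[0.001,0,0],[0,0,0],0],[[0,0,0],[0,0,0],0]]}}

```text
time_s: 8.0
ee_pos: [0.5972, -0.0501, 0.0344]
eef_rot: [0.994, 0.107, 0.0, -0.0]
ft_force: [-0.5, 1.0, -3.3]
gripper_width: 0.0231
gripper_force: 40.0
```

>>> {"api": "step_arm", "payload": {"deltas": [[[0.001,0,0],[0,0,0],0],[[0.001,0,0],[0,0,0],0],[[0,0,0],[0,0,0],0]]}}

```text
time_s: 8.3
ee_pos: [0.5989, -0.0497, 0.0344]
eef_rot: [0.994, 0.107, -0.0, -0.0]
ft_force: [-2.0, -0.3, -3.5]
gripper_width: 0.0233
gripper_force: 40.0
```

Force is starting to build. A little more to reach the stop.

>>> {"api": "step_arm", "payload": {"deltas": [[[0.001,0,0],[0,0,0],0],[[0.001,0,0],[0,0,0],0],[[0,0,0],[0,0,0],0]]}}

```text
time_s: 8.6
ee_pos: [0.599, -0.0497, 0.0341]
eef_rot: [0.994, 0.107, -0.002, 0.0]
ft_force: [-15.0, -1.6, 7.5]
gripper_width: 0.0231
gripper_force: 40.0
```

>>> {"api": "step_arm", "payload": {"deltas": [[[0.001,0,0],[0,0,0],0],[[0.001,0,0],[0,0,0],0],[[0,0,0],[0,0,0],0]]}}

```text
time_s: 8.9
ee_pos: [0.5991, -0.0497, 0.034]
eef_rot: [0.994, 0.107, -0.004, 0.0]
ft_force: [-28.5, -1.8, 19.8]
gripper_width: 0.0229
gripper_force: 40.0
```

The base is against the stop. I relieve the push, set it down, release and rise.

>>> {"api": "step_arm", "payload": {"deltas": [[[-0.002,0,0],[0,0,0],0],[[-0.0015,0,0],[0,0,0],0],[[0,0,0.0005],[0,0,0],0],[[0,0,0],[0,0,0],0.45],[[0,0,0],[0,0,0],0.45],[[0,0,0],[0,0,0],0.45],[[0,0,0],[0,0,0],0.45]]}}

```text
time_s: 9.6
ee_pos: [0.5998, -0.0495, 0.034]
eef_rot: [0.994, 0.107, 0.0, -0.0]
ft_force: [0.1, -0.8, -0.3]
gripper_width: 0.0425
gripper_force: 0.0
```

>>> {"api": "step_arm", "payload": {"deltas": [[[0,0,-0.01],[0,0,0],0.45],[[0,0,-0.03],[0,0,0],0.45],[[0,0,-0.04],[0,0,0],0.45],[[0,0,-0.04],[0,0,0],0.6],[[0,0,-0.03],[0,0,0],0.8],[[0,0,0],[0,0,0],1]]}}

```text
time_s: 10.2
ee_pos: [0.6015, -0.0495, 0.1891]
eef_rot: [0.994, 0.107, 0.003, 0.001]
ft_force: [-0.3, 0.6, -0.7]
gripper_width: 0.063
gripper_force: 0.0
```

Run:
```python
from cell import robot
from h import *
plan(robot.get_obs(),[.456,.402,.185],12.3)
ci=robot.camera_info("wrist");im=robot.get_image("wrist");cv2.imwrite("pics/w4.png",im[:,:,::-1])
```

```text
t 10.2 pos [ 0.6015 -0.0495  0.1891] F [-0.3  0.6 -0.7] w 0.063
shift mm [ -46.2 -472.1    2.8] turn [ 0.12 -0.38 -0.02]
```

View pics/w4.png

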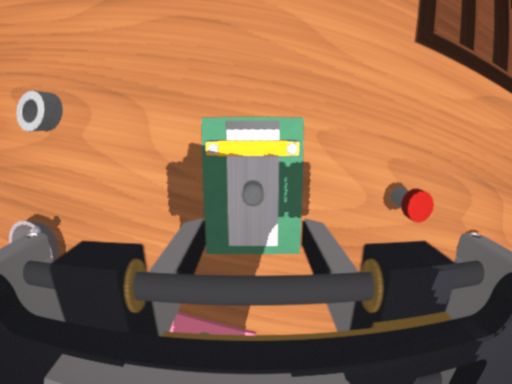

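The base's leading end (228–279,130) sits against the dark stop under the bar, and the spigot is centred at (253,193). Next is the collar.

>>> {"api": "step_arm", "payload": {"deltas": [[[-0.004,-0.04,0],[0,0,0],1],[[-0.004,-0.04,0],[0,0,0],1],[[-0.004,-0.04,0],[0,0,0],1],[[-0.004,-0.04,0],[0,0,0],1],[[-0.004,-0.04,0],[0,0,0],1],[[-0.004,-0.04,0],[0,0,0],1],[[-0.004,-0.04,0],[0,0,0],1],[[-0.004,-0.04,0],[0,0,0],1]]}}

```text
time_s: 11.05
ee_pos: [0.4991, 0.2575, 0.1833]
eef_rot: [0.994, 0.107, -0.001, 0.0]
ft_force: [0.5, 0.3, -0.2]
gripper_width: 0.0941
gripper_force: 0.0
```

>>> {"api": "step_arm", "payload": {"deltas": [[[-0.004,-0.04,0],[0,0,0],1],[[-0.004,-0.04,0],[0,0,0],1],[[-0.004,-0.04,0.02],[0,0,0],1],[[-0.003,-0.032,0.02],[0,0,0],1],[[0,0,0],[0,0,0],1],[[0,0,0],[0,0,0],1]]}}

```text
time_s: 11.65
ee_pos: [0.4524, 0.4016, 0.1428]
eef_rot: [0.994, 0.108, -0.001, 0.0]
ft_force: [0.6, -0.2, 0.2]
gripper_width: 0.0937
gripper_force: 0.0
```

Run:
```python
from cell import robot
from h import *
im=cv2.imread("pics/w4.png")
o=robot.get_obs();ci=robot.camera_info("wrist");im=robot.get_image("wrist");cv2.imwrite("pics/w5.png",im[:,:,::-1])
for b in blobs(im,(100,150,30),(125,255,255),100):
    for z in(.014,.0):
        cc,r=circ(cast(ci,b,z,True));print(b.mean(0).round(),z,cc.round(4),r.round(4))
plan(o,[.456,.402,.016],12.3)
```

```text
[201. 259.] 0.014 [0.3578 0.4389] 0.0289
[201. 259.] 0.0 [0.3504 0.4401] 0.0303
[252. 189.] 0.014 [0.4541 0.402 ] 0.0254
[252. 189.] 0.0 [0.4513 0.4014] 0.0266
[139. 188.] 0.014 [0.4289 0.5209] 0.0377
[139. 188.] 0.0 [0.4249 0.526 ] 0.0395
t 11.65 pos [0.4524 0.4016 0.1428] F [ 0.6 -0.2  0.2] w 0.0937
shift mm [  3.9   0.3 126.8] turn [0.04 0.12 0.06]
```

View pics/w5.png

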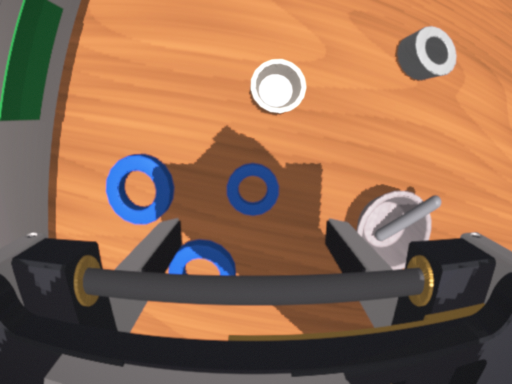

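The small ring at (252,189) is centred between the fingers, and its neighbours are clear. I descend with a reduced opening.

>>> {"api": "step_arm", "payload": {"deltas": [[[0.002,0,0.04],[0,0,0],0.72],[[0,0,0.04],[0,0,0],0.72],[[0,0,0.03],[0,0,0],0.72],[[0,0,0.012],[0,0,0],0.72],[[0,0,0.0045],[0,0,0],0.72],[[0,0,0],[0,0,0],0.72]]}}

```text
time_s: 12.3
ee_pos: [0.4559, 0.402, 0.0183]
eef_rot: [0.994, 0.107, 0.0, -0.0]
ft_force: [0.6, 1.0, 0.1]
gripper_width: 0.0676
gripper_force: 0.0
```

>>> {"api": "step_arm", "payload": {"deltas": [[[0,0,0],[0,0,0],0],[[0,0,0],[0,0,0],0],[[0,0,0],[0,0,0],0],[[0,0,0],[0,0,0],0],[[0,0,0],[0,0,0],0],[[0,0,0],[0,0,0],0]], "force": 25}}

```text
time_s: 12.9
ee_pos: [0.4558, 0.4025, 0.0188]
eef_rot: [0.994, 0.107, 0.001, -0.0]
ft_force: [0.2, -2.2, 9.3]
gripper_width: 0.053
gripper_force: 25.0
```

>>> {"api": "step_arm", "payload": {"deltas": [[[0,0,-0.01],[0,0,0],0],[[0,0,-0.03],[0,0,0],0],[[0,0,-0.04],[0,0,0],0],[[0,0,-0.04],[0,0,0],0],[[0,0,-0.03],[0,0,0],0],[[0,0,0],[0,0,0],0],[[0,0,0],[0,0,0],0]]}}

```text
time_s: 13.6
ee_pos: [0.4554, 0.4021, 0.1685]
eef_rot: [0.994, 0.107, 0.001, -0.0]
ft_force: [-0.1, 0.1, -0.6]
gripper_width: 0.053
gripper_force: 25.0
```

Run:
```python
from cell import robot
from h import *
o=robot.get_obs();ci=robot.camera_info("wrist");im=robot.get_image("wrist");cv2.imwrite("pics/w6.png",im[:,:,::-1])
for b in blobs(im,(100,150,30),(125,255,255),100):
    z=o["ee_pos"][2]-.002
    P=cast(ci,b,z,True);cc,r=circ(P);print(b.mean(0).round(),cc.round(4),r.round(4),"in tool",(R.from_quat(o["eef_rot"]).inv().apply(np.r_[cc,z]-o["ee_pos"])*1000).round(1))
plan(o,[.599,-.0497,.16],12.3)
w=cv2.imread("pics/w4.png")
```

```text
[251. 237.] [0.4543 0.4017] 0.0263 in tool [-1.2  0.2  2. ]
[148. 187.] [0.4706 0.47  ] 0.0195 in tool [ 29.3 -63.1   2.1]
t 13.6 pos [0.4554 0.4021 0.1685] F [-0.1  0.1 -0.6] w 0.053
shift mm [ 44.3 472.1   8.3] turn [-0.03 -0.09 -0.03]
```

View pics/w6.png

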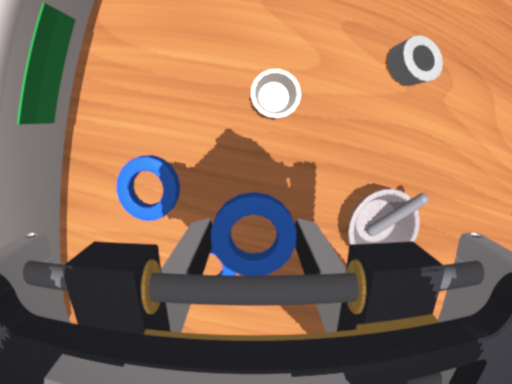

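The small collar is held level in the jaws at (252,235). I now compare the held positions of the spigot and the collar along tool x, and compute the carry.

Run:
```python
from cell import robot
from h import *
o=robot.get_obs();ci=robot.camera_info("wrist")
def tool(px,zt):
    z=o["ee_pos"][2]-zt;c=cast(ci,px,z,True)
    return np.array([R.from_quat(o["eef_rot"]).inv().apply(np.r_[q,z]-o["ee_pos"])*1000 for q in c]).round(1)
im=cv2.imread("pics/w2.png");g=cv2.cvtColor(im,cv2.COLOR_BGR2GRAY)[200:290,215:295]
c=cv2.HoughCircles(cv2.resize(cv2.medianBlur(g,3),None,fx=3,fy=3),cv2.HOUGH_GRADIENT,1,50,param1=60,param2=20,minRadius=40,maxRadius=80)
if c is not None:
    c=c[0,0]/3+[215,200,0];print("spigot px",c,"tool",tool(c[:2],-.016))
im=cv2.imread("pics/w6.png")[:,:,::-1].copy()
m=cv2.inRange(cv2.cvtColor(im,cv2.COLOR_RGB2HSV),(100,150,30),(125,255,255))
cs,h=cv2.findContours(m,cv2.RETR_CCOMP,cv2.CHAIN_APPROX_NONE)
for k,hh in zip(cs,h[0]):
    if hh[3]>=0 and len(k)>30:
        k=k[:,0];
        if 215<k[:,0].mean()<290:
            e=cv2.fitEllipse(k.astype(np.float32));print("bore px",e,"tool top",tool([e[0]],.0045))
```

```text
spigot px [253.5        249.5         20.73333359] tool [[ -1.2   1.  -16. ]]
bore px ((253.26376342773438, 233.6502685546875), (41.13129425048828, 48.45783233642578), 89.8095474243164) tool top [[0.4 0.9 4.5]]
```

>>> {"api": "step_arm", "payload": {"deltas": [[[0.0036,0.0393,0],[0,0,0],0],[[0.0036,0.0393,0],[0,0,0],0],[[0.0036,0.0393,0],[0,0,0],0],[[0.0036,0.0393,0],[0,0,0],0],[[0.0036,0.0393,0],[0,0,0],0],[[0.0036,0.0393,0],[0,0,0],0],[[0.0036,0.0393,0],[0,0,0],0],[[0.0036,0.0393,0],[0,0,0],0]]}}

```text
time_s: 14.45
ee_pos: [0.5498, 0.0992, 0.1664]
eef_rot: [0.994, 0.107, -0.001, -0.0]
ft_force: [0.8, 0.3, -0.6]
gripper_width: 0.053
gripper_force: 25.0
```

>>> {"api": "step_arm", "payload": {"deltas": [[[0.0036,0.0393,0],[0,0,0],0],[[0.0036,0.0393,0],[0,0,0],0],[[0.0036,0.0393,0],[0,0,0],0],[[0.0036,0.0393,0],[0,0,0],0],[[0,0,0.03],[0,0,0],0],[[0,0,0.03],[0,0,0],0],[[0,0,0],[0,0,0],0],[[0,0,0],[0,0,0],0]]}}

```text
time_s: 15.25
ee_pos: [0.5973, -0.0492, 0.1072]
eef_rot: [0.994, 0.107, -0.001, -0.0]
ft_force: [-0.1, 0.2, 0.9]
gripper_width: 0.0529
gripper_force: 25.0
```

Run:
```python
from cell import robot
from h import *
o=robot.get_obs();im=robot.get_image("wrist");a=robot.get_image("scene")[190:300,200:330];b=robot.get_image("side")[120:220,170:300]
plan(o,[.598,-.05,.0355],12.3)
z=lambda i:cv2.resize(i,(400,300),interpolation=cv2.INTER_CUBIC)
cv2.imwrite("pics/m7.png",np.vstack([np.hstack([z(a),z(b)]),np.hstack([z(im[150:300,160:360]),z(im)])])[:,:,::-1])
```

```text
t 15.25 pos [ 0.5973 -0.0492  0.1072] F [-0.1  0.2  0.9] w 0.0529
shift mm [ 0.7  1.  71.7] turn [-0.05  0.09  0.  ]
```

View pics/m7.png

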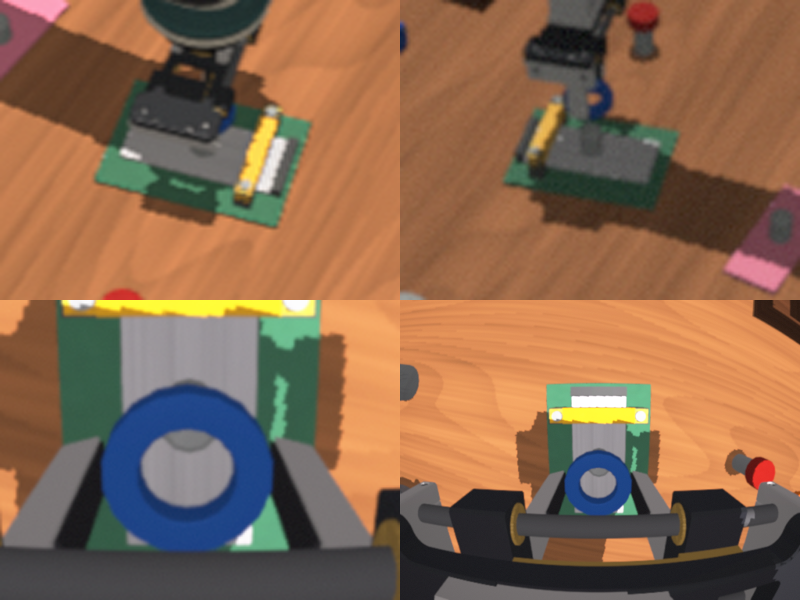

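The spigot tip shows straight below the bore (crop 188,440), laterally aligned. I lower the collar, watching the force.

>>> {"api": "step_arm", "payload": {"deltas": [[[0.0005,0.0005,0.015],[0,0,0],0],[[0,0,0.01],[0,0,0],0],[[0,0,0.008],[0,0,0],0],[[0,0,0.003],[0,0,0],0],[[0,0,0.003],[0,0,0],0],[[0,0,0],[0,0,0],0]]}}

```text
time_s: 16.0
ee_pos: [0.5982, -0.0499, 0.0682]
eef_rot: [0.994, 0.107, -0.0, -0.0]
ft_force: [0.1, 0.5, -1.7]
gripper_width: 0.0531
gripper_force: 25.0
```

>>> {"api": "step_arm", "payload": {"deltas": [[[0,0,0.003],[0,0,0],0],[[0,0,0.003],[0,0,0],0],[[0,0,0.003],[0,0,0],0],[[0,0,0],[0,0,0],0]]}}

```text
time_s: 16.4
ee_pos: [0.598, -0.0499, 0.059]
eef_rot: [0.994, 0.107, -0.0, -0.0]
ft_force: [0.3, 0.2, 0.5]
gripper_width: 0.053
gripper_force: 25.0
```

It has threaded onto the spigot freely. I continue down to the plate.

>>> {"api": "step_arm", "payload": {"deltas": [[[0,0,0.006],[0,0,0],0],[[0,0,0.006],[0,0,0],0],[[0,0,0.006],[0,0,0],0],[[0,0,0.003],[0,0,0],0],[[0,0,0.001],[0,0,0],0],[[0,0,0.001],[0,0,0],0],[[0,0,0],[0,0,0],0]]}}

```text
time_s: 17.1
ee_pos: [0.5983, -0.0499, 0.0365]
eef_rot: [0.994, 0.107, -0.0, -0.0]
ft_force: [-0.5, 0.4, -1.1]
gripper_width: 0.0529
gripper_force: 25.0
```

>>> {"api": "step_arm", "payload": {"deltas": [[[0,0,0.001],[0,0,0],0],[[0,0,0],[0,0,0],0]]}}

```text
time_s: 17.3
ee_pos: [0.5983, -0.0499, 0.0355]
eef_rot: [0.994, 0.107, 0.0, -0.0]
ft_force: [-0.1, 0.2, -0.9]
gripper_width: 0.053
gripper_force: 25.0
```

Almost down. One more mm, then release. It should settle by under a mm.

>>> {"api": "step_arm", "payload": {"deltas": [[[0,0,0.001],[0,0,0],0],[[0,0,0],[0,0,0],0.75],[[0,0,0],[0,0,0],0.75],[[0,0,0],[0,0,0],0.75],[[0,0,-0.01],[0,0,0],0.75],[[0,0,-0.04],[0,0,0],0.75],[[0,0,-0.05],[0,0,0],1],[[0,0,-0.05],[0,0,0],1]]}}

```text
time_s: 18.1
ee_pos: [0.5978, -0.0498, 0.1868]
eef_rot: [0.994, 0.107, -0.0, -0.0]
ft_force: [0.4, 0.2, 0.9]
gripper_width: 0.0829
gripper_force: 0.0
```

Run:
```python
from cell import robot
from h import *
o=robot.get_obs();ci=robot.camera_info("wrist");im=robot.get_image("wrist");cv2.imwrite("pics/w8.png",im[:,:,::-1])
for b in blobs(im,(100,150,30),(125,255,255),100):
    cc,r=circ(cast(ci,b,.028,True));print(b.mean(0).round(),cc.round(4),r.round(4))
# sleeve: top rim at z=.044 in the first pictures
for n in("scene","side"):
    i=cv2.imread(f"pics/{n}0.png")[:,:,::-1].copy();c=robot.camera_info(n)
    for b in blobs(i,(0,0,60),(180,40,255),60):
        m=b.mean(0);
        P0=cast(c,b,0.0);P1=cast(c,b,.044)
        if abs(P0.mean(0)-[.65,.25]).max()<.04:
            d=(P1-P0).mean(0);print(n,"top rect",[np.round(v) for v in cv2.minAreaRect((P1*1000).astype(np.float32))[:2]], "dir",d)
plan(o,[.637,.27,.19],12.3)
```

```text
[253. 188.] [ 0.5953 -0.0513] 0.0254
scene top rect [array([650., 242.]), array([50., 72.])] dir [ 0.00815994 -0.02880664]
side top rect [array([638., 265.]), array([52., 74.])] dir [-0.02379217  0.02503141]
t 18.1 pos [ 0.5978 -0.0498  0.1868] F [0.4 0.2 0.9] w 0.0829
shift mm [ 106.4 -304.1   -3.1] turn [-0.02  0.02 -0.01]
```

View pics/w8.png

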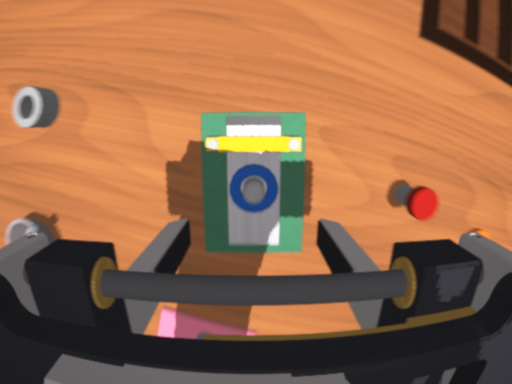

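The blue collar (253,188) lies flat around the spigot, with the base still home. The sleeve is at about (0.647,0.254), so I hover there and refine with the wrist camera.

>>> {"api": "step_arm", "payload": {"deltas": [[[0.014,-0.0358,0],[0,0,0],1],[[0.014,-0.0358,0],[0,0,0],1],[[0.014,-0.0358,0],[0,0,0],1],[[0.014,-0.0358,0],[0,0,0],1],[[0.014,-0.0358,0],[0,0,0],1],[[0.014,-0.0358,0],[0,0,0],1],[[0.014,-0.0358,0],[0,0,0],1],[[0.014,-0.0358,0],[0,0,0],1]]}}

```text
time_s: 18.95
ee_pos: [0.6469, 0.2553, 0.1852]
eef_rot: [0.994, 0.107, 0.0, -0.0]
ft_force: [1.2, -0.8, -0.3]
gripper_width: 0.0939
gripper_force: 0.0
```

>>> {"api": "step_arm", "payload": {"deltas": [[[0,0,0],[0,0,0],1],[[0,0,0],[0,0,0],1]]}}

```text
time_s: 19.15
ee_pos: [0.6465, 0.2545, 0.1847]
eef_rot: [0.994, 0.108, -0.0, -0.0]
ft_force: [-0.3, -0.6, -0.2]
gripper_width: 0.094
gripper_force: 0.0
```

Run:
```python
from cell import robot
from h import *
o=robot.get_obs();ci=robot.camera_info("wrist");im=robot.get_image("wrist");cv2.imwrite("pics/w9.png",im[:,:,::-1])
for b in blobs(im,(0,0,50),(180,45,255),150):
    cc,r=circ(cast(ci,b,.044,True));q=cv2.minAreaRect(b);print(b.mean(0).round(),cc.round(4),r.round(4),q)
plan(o,[.647,.254,.03],12.3)
g=cv2.medianBlur(cv2.cvtColor(im,cv2.COLOR_RGB2GRAY),3)[80:290,150:360]
c=cv2.HoughCircles(g,cv2.HOUGH_GRADIENT,1,20,param1=80,param2=22,minRadius=10,maxRadius=45)
for k in ([] if c is None else c[0][:5]): print("hough",k[:2]+[150,80],k[2],cast(ci,k[:2]+[150,80],.044,True).round(4))
```

```text
[195. 376.] [0.0502 0.2156] 0.3362 ((196.5, 367.9999694824219), (29.999996185302734, 306.99993896484375), 90.0)
[494. 355.] [ 0.4118 -0.3039] 0.098 ((489.5, 350.5), (65.0, 43.0), 90.0)
[457. 279.] [ 0.5836 -0.0563] 0.0354 ((454.0570068359375, 277.12945556640625), (32.664337158203125, 59.86172866821289), 37.1847038269043)
[490. 262.] [ 0.6025 -0.1003] 0.0568 ((492.0619812011719, 262.6349182128906), (71.75396728515625, 42.733211517333984), 71.02959442138672)
[ 16. 262.] [0.456  0.5476] 0.061 ((14.950005531311035, 263.6499938964844), (42.69075393676758, 73.36483764648438), 18.434946060180664)
[249. 286.] [0.5159 0.2252] 0.1333 ((253.5, 280.0), (120.0, 341.0), 90.0)
[456. 219.] [ 0.6643 -0.0117] 0.0236 ((456.0, 219.5), (17.0, 38.0), 90.0)
[121. 231.] [0.5642 0.395 ] 0.0271 ((119.98854064941406, 229.87844848632812), (39.14710235595703, 43.95582962036133), 28.300758361816406)
[254. 190.] [0.6455 0.252 ] 0.0267 ((254.5, 190.0), (52.0, 49.0), 90.0)
[466.  16.] [0.9279 0.0368] 0.0126 ((466.058837890625, 15.735297203063965), (14.55213737487793, 14.794672966003418), 75.96376037597656)
[313.   7.] [0.897  0.2425] 0.0543 ((312.5, 10.0), (20.0, 105.0), 90.0)
t 19.15 pos [0.6465 0.2545 0.1847] F [-0.3 -0.6 -0.2] w 0.094
shift mm [  0.4   0.6 154.7] turn [-0.01  0.    0.06]
hough [253.5 191.5] 24.0 [[0.6442 0.2528]]
```

>>> {"api": "step_arm", "payload": {"deltas": [[[0,0.001,0.04],[0,0,0],0.85],[[0,0,0.045],[0,0,0],0.78],[[0,0,0.04],[0,0,0],0.75],[[0,0,0.02],[0,0,0],0.75],[[0,0,0.01],[0,0,0],0.75],[[0,0,0],[0,0,0],0.75]]}}

```text
time_s: 19.8
ee_pos: [0.647, 0.2515, 0.029]
eef_rot: [0.994, 0.106, -0.001, 0.0]
ft_force: [-0.5, 0.2, -1.1]
gripper_width: 0.0704
gripper_force: 0.0
```

>>> {"api": "step_arm", "payload": {"deltas": [[[0,0,0],[0,0,0],0],[[0,0,0],[0,0,0],0],[[0,0,0],[0,0,0],0],[[0,0,0],[0,0,0],0],[[0,0,0],[0,0,0],0],[[0,0,0],[0,0,0],0]], "force": 45}}

```text
time_s: 20.4
ee_pos: [0.6478, 0.2531, 0.031]
eef_rot: [0.994, 0.107, 0.001, -0.0]
ft_force: [-0.7, -0.1, 7.5]
gripper_width: 0.0537
gripper_force: 45.0
```

>>> {"api": "step_arm", "payload": {"deltas": [[[0,0,-0.01],[0,0,0],0],[[0,0,-0.03],[0,0,0],0],[[0,0,-0.04],[0,0,0],0],[[0,0,-0.04],[0,0,0],0],[[0,0,-0.02],[0,0,0],0],[[0,0,0],[0,0,0],0],[[0,0,0],[0,0,0],0]]}}

```text
time_s: 21.1
ee_pos: [0.6467, 0.2524, 0.1689]
eef_rot: [0.994, 0.107, -0.0, 0.0]
ft_force: [-0.2, -0.6, -4.1]
gripper_width: 0.0536
gripper_force: 45.0
```

Run:
```python
from cell import robot
from h import *
o=robot.get_obs();ci=robot.camera_info("wrist");im=robot.get_image("wrist");cv2.imwrite("pics/w10.png",im[:,:,::-1])
g=cv2.medianBlur(cv2.cvtColor(im,cv2.COLOR_RGB2GRAY),3)[170:300,190:320]
c=cv2.HoughCircles(g,cv2.HOUGH_GRADIENT,1,10,param1=80,param2=22,minRadius=15,maxRadius=60)
z=o["ee_pos"][2]+.0155
for k in ([] if c is None else c[0][:6]):
    p=k[:2]+[190,170];q=cast(ci,p,z,True)[0];print("hough",p,k[2],(R.from_quat(o["eef_rot"]).inv().apply(np.r_[q,z]-o["ee_pos"])*1000).round(1))
plan(o,[.598,-.05,.17],12.3)
```

```text
hough [252.5 255.5] 48.3 [ -5.1   0.5 -15.5]
hough [244.5 249.5] 38.8 [ -1.5  -3.9 -15.5]
hough [258.5 243.5] 36.0 [  2.1   3.7 -15.5]
hough [264.5 252.5] 38.3 [ -3.3   7.1 -15.5]
t 21.1 pos [0.6467 0.2524 0.1689] F [-0.2 -0.6 -4.1] w 0.0536
shift mm [-111.9  285.2   -0.9] turn [ 0.02  0.03 -0.03]
```

>>> {"api": "step_arm", "payload": {"deltas": [[[-0.0141,0.0357,0],[0,0,0],0],[[-0.0141,0.0357,0],[0,0,0],0],[[-0.0141,0.0357,0],[0,0,0],0],[[-0.0141,0.0356,0],[0,0,0],0],[[-0.0141,0.0356,0],[0,0,0],0],[[-0.0141,0.0356,0],[0,0,0],0],[[-0.0141,0.0356,0],[0,0,0],0],[[-0.014,0.0356,0],[0,0,0],0]]}}

```text
time_s: 21.95
ee_pos: [0.5962, -0.0513, 0.1678]
eef_rot: [0.994, 0.107, -0.001, -0.0]
ft_force: [0.5, -0.4, -3.5]
gripper_width: 0.0538
gripper_force: 45.0
```

>>> {"api": "step_arm", "payload": {"deltas": [[[0,0,0.03],[0,0,0],0],[[0,0,0.03],[0,0,0],0],[[0,0,0.015],[0,0,0],0],[[0,0,0],[0,0,0],0],[[0,0,0],[0,0,0],0]]}}

```text
time_s: 22.45
ee_pos: [0.5977, -0.0494, 0.0947]
eef_rot: [0.994, 0.107, -0.0, -0.0]
ft_force: [0.6, -0.2, -2.5]
gripper_width: 0.0538
gripper_force: 45.0
```

Run:
```python
from cell import robot
from h import *
o=robot.get_obs();im=robot.get_image("wrist");a=robot.get_image("scene")[190:300,200:330];b=robot.get_image("side")[120:220,170:300]
plan(o,[.5973,-.0502,.0605],12.3)
z=lambda i:cv2.resize(i,(400,300),interpolation=cv2.INTER_CUBIC)
cv2.imwrite("pics/m11.png",np.vstack([np.hstack([z(a),z(b)]),np.hstack([z(im[150:300,160:360]),z(im)])])[:,:,::-1])
```

```text
t 22.45 pos [ 0.5977 -0.0494  0.0947] F [ 0.6 -0.2 -2.5] w 0.0538
shift mm [-0.5  0.7 34.2] turn [-0.02  0.01  0.01]
```

View pics/m11.png

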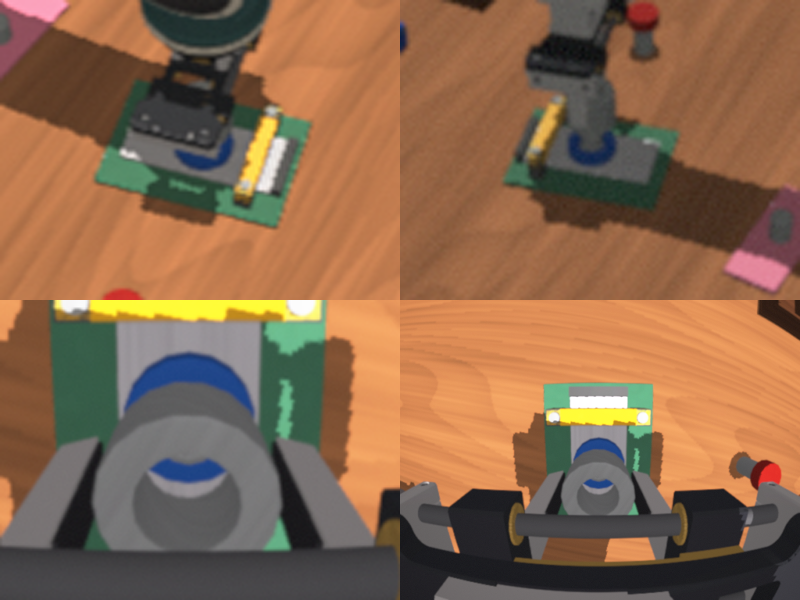

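The sleeve is upright and laterally aligned over the collar (crop 188). I lower it gently.

>>> {"api": "step_arm", "payload": {"deltas": [[[-0.0003,0.0005,0.008],[0,0,0],0],[[0,0,0.003],[0,0,0],0],[[0,0,0.002],[0,0,0],0],[[0,0,0.002],[0,0,0],0],[[0,0,0.002],[0,0,0],0],[[0,0,0],[0,0,0],0]]}}

```text
time_s: 23.2
ee_pos: [0.5973, -0.0503, 0.0772]
eef_rot: [0.994, 0.107, -0.0, -0.0]
ft_force: [0.2, -0.3, -4.6]
gripper_width: 0.0539
gripper_force: 45.0
```

>>> {"api": "step_arm", "payload": {"deltas": [[[0,0,0.003],[0,0,0],0],[[0,0,0.003],[0,0,0],0],[[0,0,0],[0,0,0],0]]}}

```text
time_s: 23.5
ee_pos: [0.5973, -0.0503, 0.0711]
eef_rot: [0.994, 0.107, -0.0, -0.0]
ft_force: [1.7, -0.4, -4.5]
gripper_width: 0.0537
gripper_force: 45.0
```

Threaded, with the bottom at 0.040 and no load. I go down to the collar.

>>> {"api": "step_arm", "payload": {"deltas": [[[0,0,0.004],[0,0,0],0],[[0,0,0.003],[0,0,0],0],[[0,0,0.001],[0,0,0],0],[[0,0,0.001],[0,0,0],0],[[0,0,0],[0,0,0],0]]}}

```text
time_s: 24.0
ee_pos: [0.5974, -0.0503, 0.0624]
eef_rot: [0.994, 0.107, 0.0, -0.0]
ft_force: [1.5, 0.1, -5.2]
gripper_width: 0.0536
gripper_force: 45.0
```

>>> {"api": "step_arm", "payload": {"deltas": [[[0,0,0.001],[0,0,0],0],[[0,0,0],[0,0,0],0]]}}

```text
time_s: 24.2
ee_pos: [0.5974, -0.0504, 0.0614]
eef_rot: [0.994, 0.107, 0.0, -0.0]
ft_force: [1.1, 0.9, -4.8]
gripper_width: 0.0541
gripper_force: 45.0
```

>>> {"api": "step_arm", "payload": {"deltas": [[[0,0,0.0005],[0,0,0],0],[[0,0,0.0005],[0,0,0],0],[[0,0,0],[0,0,0],0]]}}

```text
time_s: 24.5
ee_pos: [0.5974, -0.0504, 0.061]
eef_rot: [0.994, 0.107, 0.0, 0.0]
ft_force: [-1.7, -0.5, 7.4]
gripper_width: 0.0537
gripper_force: 45.0
```

>>> {"api": "step_arm", "payload": {"deltas": [[[0,0,0.0005],[0,0,0],0],[[0,0,0],[0,0,0],0]]}}

```text
time_s: 24.7
ee_pos: [0.5975, -0.0503, 0.061]
eef_rot: [0.994, 0.107, 0.0, 0.0]
ft_force: [-6.0, -0.0, 15.7]
gripper_width: 0.0538
gripper_force: 45.0
```

Seated on the collar. I release and go to the plunger.

>>> {"api": "step_arm", "payload": {"deltas": [[[0,0,-0.001],[0,0,0],0],[[0,0,0],[0,0,0],0.8],[[0,0,0],[0,0,0],0.8],[[0,0,0],[0,0,0],0.8],[[0,0,-0.02],[0,0,0],0.8],[[0,0,-0.04],[0,0,0],0.8],[[0,0,-0.05],[0,0,0],1],[[0,0,-0.025],[0,0,0],1]]}}

```text
time_s: 25.5
ee_pos: [0.5984, -0.0503, 0.1999]
eef_rot: [0.994, 0.107, 0.002, 0.0]
ft_force: [0.8, 1.2, 0.1]
gripper_width: 0.0878
gripper_force: 0.0
```

Run:
```python
from cell import robot
from h import *
o=robot.get_obs();ci=robot.camera_info("wrist");im=robot.get_image("wrist");cv2.imwrite("pics/w12.png",im[:,:,::-1])
for b in blobs(im,(0,0,50),(180,45,255),150):
    if 200<b[:,0].mean()<300: print(b.mean(0),cv2.boundingRect(b))
g=cv2.medianBlur(cv2.cvtColor(im,cv2.COLOR_RGB2GRAY),3)[120:260,190:320]
c=cv2.HoughCircles(g,cv2.HOUGH_GRADIENT,1,10,param1=80,param2=20,minRadius=10,maxRadius=40)
for k in ([] if c is None else c[0][:6]):
    p=k[:2]+[190,120];print(p,k[2],cast(ci,p,.074,True).round(4))
plan(o,[.629,-.24,.18],12.3)
```

```text
[251.85313175 280.38228942] (94, 219, 320, 116)
[252.79044118 195.5       ] (227, 152, 53, 89)
[252.49264706 126.84558824] (226, 118, 53, 19)
[252.5 197.5] 25.7 [[ 0.5934 -0.0516]]
[252.5 186.5] 23.0 [[ 0.6044 -0.0492]]
[246.5 206.5] 16.3 [[ 0.583  -0.0476]]
t 25.5 pos [ 0.5984 -0.0503  0.1999] F [0.8 1.2 0.1] w 0.0878
shift mm [-10.5 191.9  20. ] turn [ 0.06 -0.21 -0.02]
```

>>> {"api": "step_arm", "payload": {"deltas": [[[-0.0018,0.032,0],[0,0,0],1],[[-0.0018,0.032,0],[0,0,0],1],[[-0.0018,0.032,0],[0,0,0],1],[[-0.0017,0.032,0.007],[0,0,0],1],[[-0.0017,0.032,0.007],[0,0,0],1],[[-0.0017,0.032,0.006],[0,0,0],1],[[0,0,0],[0,0,0],1],[[0,0,0],[0,0,0],1]]}}

```text
time_s: 26.35
ee_pos: [0.6276, -0.2405, 0.1752]
eef_rot: [0.994, 0.106, -0.0, -0.0]
ft_force: [0.2, 0.5, 0.1]
gripper_width: 0.0941
gripper_force: 0.0
```

Run:
```python
from cell import robot
from h import *
o=robot.get_obs();ci=robot.camera_info("wrist");im=robot.get_image("wrist");cv2.imwrite("pics/w13.png",im[:,:,::-1])
for b in blobs(im,(0,150,100),(5,255,255),100)+blobs(im,(175,150,100),(180,255,255),100):
    cc,r=circ(cast(ci,b,.062,True));print("red",b.mean(0).round(),cc.round(4),r.round(4),cv2.boundingRect(b))
plan(o,[.629,-.24,.048],12.3)
```

```text
red [253. 194.] [ 0.6278 -0.2414] 0.0182 (235, 176, 38, 38)
t 26.35 pos [ 0.6276 -0.2405  0.1752] F [0.2 0.5 0.1] w 0.0941
shift mm [ 1.600e+00 -1.000e-01  1.272e+02] turn [-0.04  0.04 -0.09]
```

>>> {"api": "step_arm", "payload": {"deltas": [[[0.002,0,0.04],[0,0,0],0.75],[[0,0,0.04],[0,0,0],0.65],[[0,0,0.03],[0,0,0],0.65],[[0,0,0.013],[0,0,0],0.65],[[0,0,0.003],[0,0,0],0.65],[[0,0,0],[0,0,0],0.65]]}}

```text
time_s: 27.0
ee_pos: [0.6305, -0.2394, 0.051]
eef_rot: [0.994, 0.107, 0.0, 0.0]
ft_force: [0.3, -0.4, -0.2]
gripper_width: 0.0612
gripper_force: 0.0
```

>>> {"api": "step_arm", "payload": {"deltas": [[[0,0,0],[0,0,0],0],[[0,0,0],[0,0,0],0],[[0,0,0],[0,0,0],0],[[0,0,0],[0,0,0],0],[[0,0,0],[0,0,0],0],[[0,0,0],[0,0,0],0],[[0,0,0],[0,0,0],0]], "force": 40}}

```text
time_s: 27.7
ee_pos: [0.6303, -0.24, 0.0507]
eef_rot: [0.994, 0.107, 0.001, 0.0]
ft_force: [-0.5, 0.3, 6.9]
gripper_width: 0.037
gripper_force: 40.0
```

>>> {"api": "step_arm", "payload": {"deltas": [[[0,0,-0.01],[0,0,0],0],[[0,0,-0.03],[0,0,0],0],[[0,0,-0.04],[0,0,0],0],[[0,0,-0.04],[0,0,0],0],[[0,0,-0.02],[0,0,0],0],[[0,0,0],[0,0,0],0],[[0,0,0],[0,0,0],0]]}}

```text
time_s: 28.4
ee_pos: [0.6295, -0.2397, 0.1896]
eef_rot: [0.994, 0.107, -0.0, -0.0]
ft_force: [-1.0, -0.6, -3.3]
gripper_width: 0.0366
gripper_force: 40.0
```

Run:
```python
from cell import robot
from h import *
o=robot.get_obs();ci=robot.camera_info("wrist");im=robot.get_image("wrist");cv2.imwrite("pics/w14.png",im[:,:,::-1])
z=o["ee_pos"][2]+.0135
for b in blobs(im,(0,150,60),(5,255,255),100)+blobs(im,(175,150,100),(180,255,255),100):
    cc,r=circ(cast(ci,b,z,True));print("red",b.mean(0).round(),r.round(4),(R.from_quat(o["eef_rot"]).inv().apply(np.r_[cc,z]-o["ee_pos"])*1000).round(1))
plan(o,[.5973,-.0502,.185],12.3)
```

```text
red [253. 244.] 0.0187 [  0.2   0.7 -13.5]
t 28.4 pos [ 0.6295 -0.2397  0.1896] F [-1.  -0.6 -3.3] w 0.0366
shift mm [   8.9 -192.     4.6] turn [-0.01  0.03 -0.03]
```

>>> {"api": "step_arm", "payload": {"deltas": [[[0.0015,-0.032,0],[0,0,0],0],[[0.0015,-0.032,0],[0,0,0],0],[[0.0015,-0.032,0],[0,0,0],0],[[0.0015,-0.032,0],[0,0,0],0],[[0.0015,-0.032,0],[0,0,0],0],[[0.0015,-0.032,0],[0,0,0],0],[[0,0,0.02],[0,0,0],0],[[0,0,0.02],[0,0,0],0]]}}

```text
time_s: 29.25
ee_pos: [0.5972, -0.0491, 0.1484]
eef_rot: [0.994, 0.108, -0.001, -0.0]
ft_force: [0.9, -0.6, -2.6]
gripper_width: 0.0371
gripper_force: 40.0
```

>>> {"api": "step_arm", "payload": {"deltas": [[[0,0,0.01],[0,0,0],0],[[0,0,0],[0,0,0],0],[[0,0,0],[0,0,0],0]]}}

```text
time_s: 29.55
ee_pos: [0.5978, -0.0504, 0.14]
eef_rot: [0.994, 0.107, -0.0, -0.0]
ft_force: [0.3, -1.2, -2.3]
gripper_width: 0.0369
gripper_force: 40.0
```

Run:
```python
from cell import robot
from h import *
o=robot.get_obs();im=robot.get_image("wrist");a=robot.get_image("scene")[190:300,200:330];b=robot.get_image("side")[120:220,170:300]
plan(o,[.5975,-.0502,.1007],12.3)
z=lambda i:cv2.resize(i,(400,300),interpolation=cv2.INTER_CUBIC)
cv2.imwrite("pics/m15.png",np.vstack([np.hstack([z(a),z(b)]),np.hstack([z(im[130:280,160:360]),z(im)])])[:,:,::-1])
```

```text
t 29.55 pos [ 0.5978 -0.0504  0.14  ] F [ 0.3 -1.2 -2.3] w 0.0369
shift mm [-0.3 -0.2 39.3] turn [-0.02  0.03 -0.04]
```

View pics/m15.png

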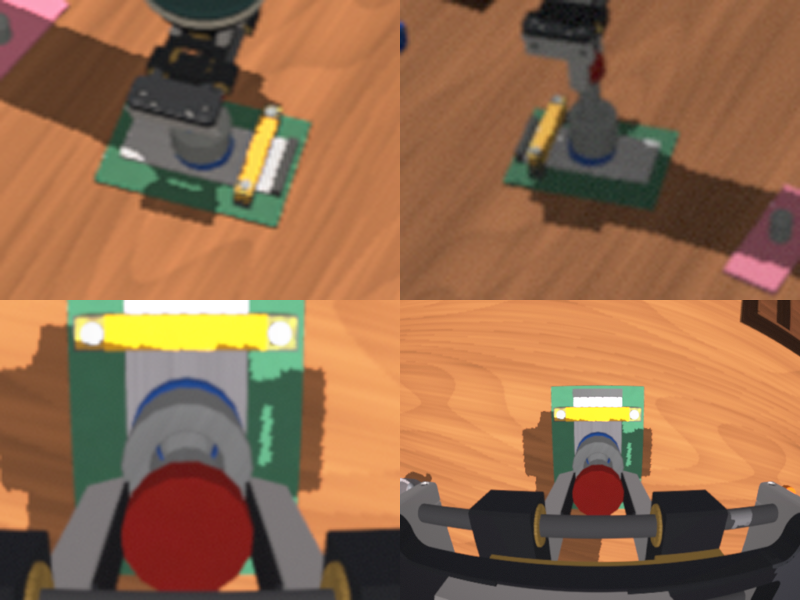

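The sleeve stands upright on the collar and the plunger is aligned over its bore (crop 187). I lower the plunger gently.

>>> {"api": "step_arm", "payload": {"deltas": [[[0,0,0.008],[0,0,0],0],[[0,0,0.004],[0,0,0],0],[[0,0,0.002],[0,0,0],0],[[0,0,0.002],[0,0,0],0],[[0,0,0.002],[0,0,0],0],[[0,0,0],[0,0,0],0]]}}

```text
time_s: 30.3
ee_pos: [0.5977, -0.0502, 0.1217]
eef_rot: [0.994, 0.107, -0.0, -0.0]
ft_force: [-0.1, -0.7, -2.1]
gripper_width: 0.0372
gripper_force: 40.0
```

>>> {"api": "step_arm", "payload": {"deltas": [[[0,0,0.003],[0,0,0],0],[[0,0,0.003],[0,0,0],0],[[0,0,0],[0,0,0],0]]}}

```text
time_s: 30.6
ee_pos: [0.5976, -0.0502, 0.1155]
eef_rot: [0.994, 0.107, -0.0, -0.0]
ft_force: [-0.3, -0.7, -2.7]
gripper_width: 0.0371
gripper_force: 40.0
```

In the bore with no contact. I continue down to the spigot.

>>> {"api": "step_arm", "payload": {"deltas": [[[0,0,0.004],[0,0,0],0],[[0,0,0.004],[0,0,0],0],[[0,0,0.003],[0,0,0],0],[[0,0,0.002],[0,0,0],0],[[0,0,0],[0,0,0],0]]}}

```text
time_s: 31.1
ee_pos: [0.5977, -0.0502, 0.1026]
eef_rot: [0.994, 0.107, -0.0, -0.0]
ft_force: [0.5, 0.1, -3.1]
gripper_width: 0.0366
gripper_force: 40.0
```

>>> {"api": "step_arm", "payload": {"deltas": [[[0,0,0.001],[0,0,0],0],[[0,0,0.0005],[0,0,0],0],[[0,0,0],[0,0,0],0]]}}

```text
time_s: 31.4
ee_pos: [0.5978, -0.0502, 0.1015]
eef_rot: [0.994, 0.107, 0.0, -0.0]
ft_force: [-0.1, 0.0, -2.9]
gripper_width: 0.037
gripper_force: 40.0
```

>>> {"api": "step_arm", "payload": {"deltas": [[[0,0,0.0005],[0,0,0],0],[[0,0,0.0005],[0,0,0],0],[[0,0,0],[0,0,0],0]]}}

```text
time_s: 31.7
ee_pos: [0.598, -0.0502, 0.1007]
eef_rot: [0.994, 0.107, 0.0, 0.0]
ft_force: [-0.6, -0.3, 1.2]
gripper_width: 0.0369
gripper_force: 40.0
```

>>> {"api": "step_arm", "payload": {"deltas": [[[0,0,0.0005],[0,0,0],0],[[0,0,0],[0,0,0],0]]}}

```text
time_s: 31.9
ee_pos: [0.5982, -0.0502, 0.1006]
eef_rot: [0.994, 0.107, 0.0, 0.0]
ft_force: [-1.8, 0.1, 9.2]
gripper_width: 0.0372
gripper_force: 40.0
```

It rests on the spigot. I release, rise and check numerically, since all 14 pictures have been viewed.

>>> {"api": "step_arm", "payload": {"deltas": [[[0,0,-0.0005],[0,0,0],0],[[0,0,0],[0,0,0],0.6],[[0,0,0],[0,0,0],0.65],[[0,0,0],[0,0,0],0.65],[[0,0,-0.01],[0,0,0],0.65],[[0,0,-0.03],[0,0,0],0.65],[[0,0,-0.04],[0,0,0],0.8],[[0,0,-0.03],[0,0,0],0.8]]}}

```text
time_s: 32.7
ee_pos: [0.5981, -0.0501, 0.2134]
eef_rot: [0.994, 0.107, 0.001, 0.0]
ft_force: [-0.5, 0.9, -0.4]
gripper_width: 0.0732
gripper_force: 0.0
```

>>> {"api": "step_arm", "payload": {"deltas": [[[0,0,0],[0,0,0],0.8],[[0,0,0],[0,0,0],0.8],[[0,0,0],[0,0,0],0.8]]}}

```text
time_s: 33.0
ee_pos: [0.5973, -0.0503, 0.2097]
eef_rot: [0.994, 0.107, -0.001, -0.0]
ft_force: [-0.9, -0.2, -0.3]
gripper_width: 0.0752
gripper_force: 0.0
```

Run:
```python
from cell import robot
from h import *
o=robot.get_obs()
for n in("wrist","side","scene"):
    ci=robot.camera_info(n);im=robot.get_image(n)
    for b in blobs(im,(0,150,50),(5,255,255),15):
        cc,r=circ(cast(ci,b,.112,n=="wrist"));print(n,b.mean(0).round(),cc.round(4),r.round(4),cv2.boundingRect(b))
    for b in blobs(im,(8,180,150),(18,255,255),25): print(n,"orange",b.mean(0).round())
plan(o,o["ee_pos"],12.3)
```

```text
wrist [254. 200.] [ 0.5961 -0.0518] 0.018 (235, 180, 39, 40)
wrist orange [464. 234.]
side [231. 151.] [ 0.593  -0.0442] 0.0184 (226, 146, 11, 11)
side orange [279. 111.]
scene [266. 231.] [ 0.602  -0.0569] 0.0151 (259, 225, 14, 12)
t 33.0 pos [ 0.5973 -0.0503  0.2097] F [-0.9 -0.2 -0.3] w 0.0752
shift mm [0. 0. 0.] turn [-0.02  0.07 -0.02]
```

The red head is at the expected spot, height and size, level, and the gripper is clear.

```bash
python3 -c "
from cell import robot
print(robot.sign_off())"
```

```text
the job is handed in; nothing more can be done
None
```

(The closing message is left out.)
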